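# Show which objective goes in which port

## Task

Show the trainee which lens goes where: with the fingertips, point down at the long slim-nosed oil objective in the rack, about two centimetres above its front lens, and stay there for two seconds; then point in the same way at the open port of the nosepiece, the only one with neither a dust cap nor an objective in it, and finish while still pointing at it. The optics are clean, so touch nothing, lift nothing, and do not come down over any of the other objectives in the rack.

Things in the scene. Friction and masses are not known exactly. Their poses are not given: they have to be found in the camera images.
- obj_oil_front (a point): centre of the small front lens of the oil-immersion objective: the tallest and slimmest of the four objectives that stand loose, lens up, in the rack. Steel barrel 30 mm in diameter, standing 62 mm above the rack's top and tapering over its upper 25 mm to a nose 12 mm across. z up. All four objectives are of the same steel with a black knurled ring, in any of the seats
- obj_low_front (a point): front lens centre of the shortest objective in the rack: 32 mm in diameter, 32 mm above the rack's top, with a wide flat lens 21 mm across. z up
- obj_mid_front (a point): front lens centre of a plain stepped objective in the rack: 29 mm in diameter, 42 mm above the rack's top, its upper part 22 mm across. z up
- obj_collar_front (a point): front lens centre of the fat objective in the rack: 38 mm in diameter over its correction collar, 45 mm above the rack's top, its nose 25 mm across. z up
- rack: black rack, fixed, 116 mm (its x) by 168 mm (its y), top 24 mm above the bench, with 2 by 3 round seats at 52 mm pitch, two of them empty. Origin: centre of its underside, z up. It stands left or right of the middle of the bench, the nosepiece on the other side
- nosepiece: six-port nosepiece unit, fixed, ports up: base 150 by 96 mm, on it a round dark turret 120 mm in diameter, at any angle, its axis leaning 10 degrees. Origin under the turret on the bench, z up. Ports 38 mm apart in a ring, leaning outwards: one open, three under plastic caps, two with short objectives (tops at most 140 mm above the bench, the nearest about 65 mm from the open port)
- open_port (a point): centre of the mouth of the open port: a bare aluminium ring, 33 mm outside and 26 mm inside diameter, with a dark hole in it, 70 to 95 mm above the bench. Its neighbours on both sides are capped; the caps add about 10 mm to the rims under them. Its z axis is the turret's axis
- oil_bottle: small amber oil bottle with a black dropper cap, 28 mm in diameter, 72 mm tall, loose, between rack and nosepiece. Origin at the centre of its underside
- blower: black rubber air blower standing on its base, 52 mm in diameter, 112 mm tall with its nozzle, loose, between rack and nosepiece. Origin at the centre of its underside. Nothing on the bench within the arm's working area is taller than 140 mm
- canister: clear objective canister with a black cap and foot, 42 mm in diameter, 76 mm tall, loose, between rack and nosepiece. Origin at the centre of its underside

How it is judged:
By the outcome, as a careful person would: the job done as asked, in the order asked, and still so for the second after the job is handed in, with the robot touching nothing.
It also fails if it takes over 42 s, if anything falls off the work surface, if the arm or the gripper's body presses on something with over 40 N, if the wrist force passes 120 N, or if a joint passes its speed limit or range.

## Robot

A 6-joint arm with a two-finger parallel gripper is mounted at the origin on the work surface. World frame = base frame: x ahead of the robot, y to its left, z up, the work surface at z = 0. Lengths are in m, angles in rad, forces in N, time in s.
With the tool pointing down it reaches from about 0.425 to 0.95 m from the base axis. Payload 3.5 kg.
Tool frame: the origin (TCP) lies midway between the tips of the shut fingers; the grasp point (between the pads) lies 19 mm behind it (pinch_z is the distance from the TCP to the grasp point, in m); z points along the fingers, y is the line along which they close (so a half turn about z gives the same grasp; the last joint's range is limited). The gripper opens to 85 mm and grips with 20 to 120 N. Pads are 22 mm wide; open, the fingers measure 114 mm over their backs; the gripper's body (76 mm by 85 mm) begins 54 mm behind the grasp point. The pads swing forward as they close: fully open they stand 13 mm farther back than shut.
Start: joints at [1.001, 0.286, 1.577, -0, 1.279, -0.15], TCP at [0.275, 0.616, 0.231] pointing down, gripper open.
Joint ranges: [-2.77, 2.77], [-0.9, 2.22], [0.21, 2.48], [-1.53, 4.67], [0.24, 2.81], [-2.84, 2.84]. Speed limits (rad/s): [2.79, 2.79, 3.14, 3.14, 3.14, 3.14].

## Interface

Orientations are given as a unit quaternion [x, y, z, w].
In Python, from rig import * gives the robot as it stands.
- The arm moves only by the tool apply_moves, never from a script. Its argument "moves" is one flat list of numbers, 6 for each row, row after row: the shift along the tool's x, y, z in m, then the turn, a rotation vector about the tool's x, y, z in degrees. In form: [tx, ty, tz, rx, ry, rz, tx, ty, tz, rx, ry, rz, ...]. A call has 1 to 5 rows; each row shifts and turns the commanded pose from where the row before left it, along the tool's axes as they then stand; what a row does not reach is not made up. A row lasts 1/12 s, in which the tool goes at most 41.7 mm and 7.16 degrees, less where a joint would pass 70% of its speed; a pose out of reach is approached as far as the arm can. A call is refused whole if a number of a shift passes 0.0417 or a number of a turn 7.16, either way. A call with a gripper value outside its range is refused whole. "jaw" is the opening, from 0 (shut) to 1 (fully open), set as the call begins (left out, the last holds). The fingers move at their own pace and stop on an object; the grip force is fixed at half the most. Time passes only in rows, so rows that do not move let the fingers close. It gives the time, the measured TCP pose, the force, the opening and the grip force at its end, in the units of the state.
- sense(): the state, without advancing time (a new reading comes with each control period).
- capture(name): name is "scene" or "side" or "wrist"; returns a dict with "color" (480x640x3 uint8, blue, green, red), "range_z" (480x640 float32, m along the optical axis (not along the pixel's ray), 0 where there is no reading), "fx", "fy", "cx", "cy" (pixels), "k1" (the pictures are not rectified: a ray, as slopes to the right and down, at radius r is drawn at 1 + k1 r^2 times it, then the intrinsics apply), "R" (3x3) and "t" (3): a world point X has camera coordinates R X + t. Camera axes: x right, y down, z forward; pixel columns grow to the right and rows downward; lengths in m; the calibration is good to about 2 mm. A picture is of the moment at which its call begins.
- sign_off(): hands the job in; it is judged then, once.
The state is a dict: "clock": time; "qpos": joint angles; "qd": joint speeds; "joint_efforts": joint torques, N m; "tcp_pos": TCP position; "orientation": TCP orientation; "wrist_force": force on the tool from outside, world axes, zero at the start; "ft_torque": the same for the moment, N m; "finger_gap": opening from 0.0 (shut) to 1.0 (fully open); "finger_force": force on a finger pad.
Only numpy, scipy, OpenCV 4.12 (cv2) and the standard library are available. Lean on these libraries where they do the work, as an engineer would, in place of code of your own. Each camera call takes 0.05 s, during which the arm holds its last target. There are 200 camera calls.

## Working session

There is one attempt and no reset: what is moved stays moved. The work goes in short steps, Python scripts to look and compute and a tool call to move; the robot and the scene stay as the last step left them, time stands still between calls to the robot, and variables do not carry over. Pictures are saved under pics/ and viewed, at most 10 in all, crops included, and the job is handed in when it is done.

Besides the shell and the picture viewer there is one more tool, called after "Call:" as name(argument=value, ...), one argument or row to a line, values as JSON. apply_moves: Moves the arm, as the interface text tells. Its arguments: {"type":"object","properties":{"moves":{"type":"array","items":{"type":"number"}},"jaw":{"type":"number"}},"required":["moves"]}

```bash
mkdir -p pics
cat > h.py <<'E'
from rig import *
import numpy as np, cv2
def world(c,u,v,z=None):
    x,y=(u-c["cx"])/c["fx"],(v-c["cy"])/c["fy"]
    K=np.eye(3); p=cv2.undistortPoints(np.array([[[x,y]]],float),K,np.array([c["k1"],0,0,0.])).ravel()
    d=np.array([p[0],p[1],1.]); R=np.array(c["R"]); t=np.array(c["t"])
    o=-R.T@t; w=R.T@d
    s=c["range_z"][int(v),int(u)] if z is None else (z-o[2])/w[2]
    return o+s*w
E
python3 - <<'E'
from h import *
import pickle
s=sense(); print(s["clock"],s["tcp_pos"],s["orientation"],s["finger_gap"])
for n in("scene","side"):
    c=capture(n); pickle.dump(c,open(n+".pkl","wb")); cv2.imwrite(f"pics/{n}1.png",c["color"]); print(n,c["fx"],c["k1"],-np.array(c["R"]).T@c["t"])
E
```

```text
0.0 [0.2747233  0.6158404  0.22991182] [ 2.08376315e-01  9.78047993e-01 -1.11671342e-03 -4.33474573e-04] 0.9967764987308506
scene 534.9889559077191 0.008798160144601098 [0.92691891 0.29671244 0.63654811]
side 536.2685069039061 -0.004613742377991827 [0.41070997 0.57824962 0.7721333 ]
```

View pics/scene1.png

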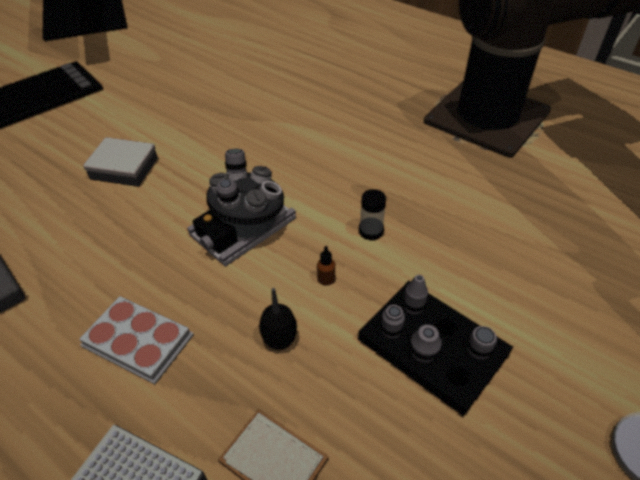

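View pics/side1.png

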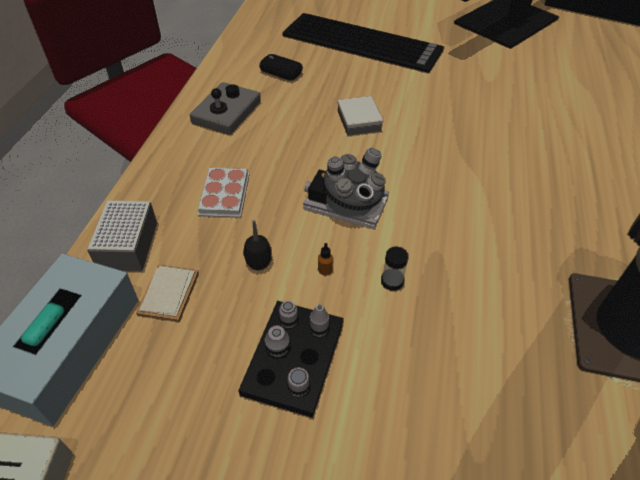

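The oil objective is the slim, tapered one, at about (419,277) in scene and (319,308) in side. The open port, a bright ring with a dark hole, is at about (271,187) in scene and (365,192) in side. I'll enlarge both to get better pixels.

Run:
```python
from h import *
import pickle
S,D=[pickle.load(open(n+".pkl","rb")) for n in("scene","side")]
def crop(c,u,v): return cv2.resize(c["color"][v-25:v+25,u-33:u+33],None,fx=6,fy=6,interpolation=cv2.INTER_CUBIC)
a=np.vstack([np.hstack([crop(S,419,285),crop(D,319,315)]),np.hstack([crop(S,271,187),crop(D,365,192)])])
cv2.imwrite("pics/crop1.png",cv2.convertScaleAbs(a,alpha=1.6))
print(a.shape)
print("oil",world(S,419,277,.086),world(D,319,308,.086))
for z in(.07,.08,.09,.1):print("port",z,world(S,271,187,z),world(D,365,192,z))
print(world(S,271,187),world(D,365,192),world(D,319,309),world(S,419,279))
```

```text
(600, 792, 3)
oil [0.50587348 0.12866479 0.086     ] [0.50662398 0.13259538 0.086     ]
port 0.07 [ 0.4765014  -0.15493597  0.07      ] [ 0.48229416 -0.15011965  0.07      ]
port 0.08 [ 0.4844516  -0.14696404  0.08      ] [ 0.48127463 -0.13974599  0.08      ]
port 0.09 [ 0.49240181 -0.13899211  0.09      ] [ 0.48025511 -0.12937233  0.09      ]
port 0.1 [ 0.50035202 -0.13102017  0.1       ] [ 0.47923559 -0.11899867  0.1       ]
[ 0.47560976 -0.15583005  0.06887847] [ 0.48254282 -0.15264977  0.06756102] [0.50666727 0.13228804 0.08280483] [0.50942264 0.13062627 0.08686881]
```

View pics/crop1.png

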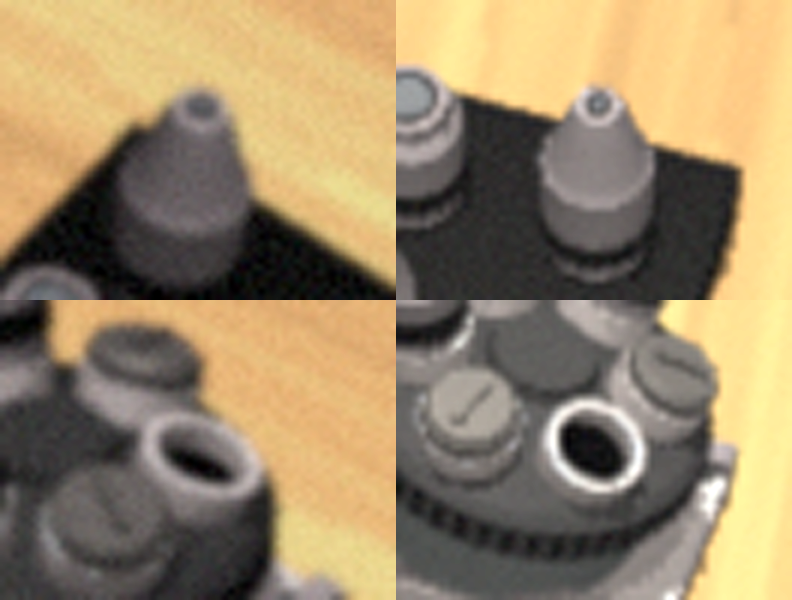

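```bash
cat >> h.py <<'E'
def tri(obs):
    A=np.zeros((3,3));b=np.zeros(3);L=[]
    for c,u,v in obs:
        p=world(c,u,v,0.);o=-np.array(c["R"]).T@c["t"];d=(p-o)/np.linalg.norm(p-o);M=np.eye(3)-np.outer(d,d);A+=M;b+=M@o;L.append((M,o))
    X=np.linalg.solve(A,b);return X,[np.linalg.norm(M@(X-o)) for M,o in L]
def go(target):
    from scipy.spatial.transform import Rotation as Ro
    s=sense();R=Ro.from_quat(s["orientation"]).as_matrix();print(s["tcp_pos"],"tool shift mm",np.round(R.T@(np.array(target)-s["tcp_pos"])*1e3,1),"zaxis",R[:,2].round(3),s["clock"])
E
python3 - <<'E'
from h import *
import pickle
S,D=[pickle.load(open(n+".pkl","rb")) for n in("scene","side")]
print("oil",tri([(S,419.3,277.5),(D,319.8,307.2)]),world(S,419.3,277.5,.086),world(D,319.8,307.2,.086))
print("port",tri([(S,272.2,188.2),(D,365.5,191.5)]))
go([.507,.132,.2])
E
```

```text
oil (array([0.50579879, 0.12953661, 0.08479721]), [np.float64(0.0005175269360817691), np.float64(0.0005175269360816917)]) [0.50636223 0.12940388 0.086     ] [0.50575982 0.13090689 0.086     ]
port (array([ 0.48113052, -0.14777096,  0.07424211]), [np.float64(0.00036072809087834624), np.float64(0.0003607280908783784)])
[0.27480584 0.61587317 0.23006949] tool shift mm [-409.3 -347.1   30.7] zaxis [-0.001 -0.002 -1.   ] 0.1
```

Call:
apply_moves(
  moves=[-0.027, -0.023, 0.002, 0, 0, 0, -0.027, -0.023, 0.002, 0, 0, 0, -0.027, -0.023, 0.002, 0, 0, 0, -0.027, -0.023, 0.002, 0, 0, 0, -0.027, -0.023, 0.002, 0, 0, 0],
  jaw=0,
)

```text
clock: 0.52
tcp_pos: [0.3515, 0.4547, 0.2206]
orientation: [0.208, 0.978, -0.0, -0.0]
wrist_force: [-0.6, 0.8, 0.3]
finger_gap: 0.299
finger_force: 0.0
```

Call:
apply_moves(
  moves=[-0.027, -0.023, 0.002, 0, 0, 0, -0.027, -0.023, 0.002, 0, 0, 0, -0.027, -0.023, 0.002, 0, 0, 0, -0.027, -0.023, 0.002, 0, 0, 0, -0.027, -0.023, 0.002, 0, 0, 0],
)

```text
clock: 0.93
tcp_pos: [0.428, 0.2946, 0.2108]
orientation: [0.208, 0.978, -0.0, -0.0]
wrist_force: [0.7, 0.2, 0.4]
finger_gap: 0.003
finger_force: 0.0
```

Call:
apply_moves(
  moves=[-0.027, -0.023, 0.002, 0, 0, 0, -0.027, -0.023, 0.002, 0, 0, 0, -0.027, -0.023, 0.002, 0, 0, 0, -0.02, -0.02, 0, 0, 0, 0, 0, 0, 0, 0, 0, 0],
)

```text
clock: 1.35
tcp_pos: [0.4852, 0.1699, 0.2048]
orientation: [0.211, 0.978, -0.001, 0.0]
wrist_force: [0.3, 0.3, -0.1]
finger_gap: 0.002
finger_force: 0.0
```

Run:
```python
from h import *
import pickle
go([.506,.130,.106])
c=capture("wrist"); pickle.dump(c,open("w1.pkl","wb")); cv2.imwrite("pics/w1.png",c["color"])
```

```text
[0.48516379 0.16987737 0.20481496] tool shift mm [-35.4 -27.6  98.9] zaxis [-0.    -0.002 -1.   ] 1.35
```

View pics/w1.png

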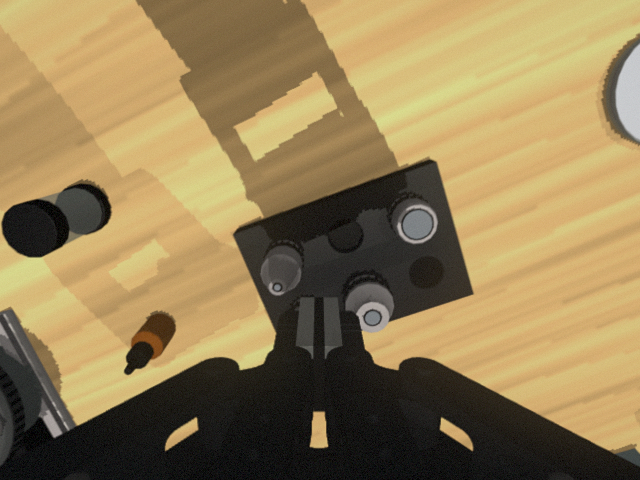

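The oil lens appears at (277,288) in the wrist view, left of the fingers and clear of them. I'll check it against the earlier estimate.

Run:
```python
from h import *
import pickle
S,D,W=[pickle.load(open(n+".pkl","rb")) for n in("scene","side","w1")]
print(world(W,277.5,288,.086),tri([(S,419.3,277.5),(D,319.8,307.2),(W,277.5,288)]))
go([.506,.130,.15])
```

```text
[0.50799435 0.12859198 0.086     ] (array([0.50672321, 0.12959566, 0.08612533]), [np.float64(0.00023850837380803884), np.float64(0.0014654204468246717), np.float64(0.0014339793553510309)])
[0.48432875 0.17181545 0.20482423] tool shift mm [-37.  -29.2  54.8] zaxis [-0.001 -0.    -1.   ] 1.4
```

Call:
apply_moves(
  moves=[-0.02, -0.015, 0, 0, 0, 0, -0.018, -0.014, 0, 0, 0, 0, 0, 0, 0.02, 0, 0, 0, 0, 0, 0.02, 0, 0, 0, 0, 0, 0, 0, 0, 0],
)

```text
clock: 1.82
tcp_pos: [0.5036, 0.1324, 0.1609]
orientation: [0.208, 0.978, -0.001, -0.004]
wrist_force: [0.1, 0.1, -0.7]
finger_gap: 0.004
finger_force: 0.0
```

Run:
```python
from h import *
go([.5067,.1295,.106])
```

```text
[0.50355462 0.1324391  0.16089294] tool shift mm [-4.5 -1.2 54.9] zaxis [-0.009 -0.    -1.   ] 1.8167
```

Call:
apply_moves(
  moves=[-0.004, -0.001, 0, 0, 0, 0, 0, 0, 0.015, 0, 0, 0, 0, 0, 0.015, 0, 0, 0, 0, 0, 0.01, 0, 0, 0, 0, 0, 0, 0, 0, 0],
)

```text
clock: 2.23
tcp_pos: [0.5089, 0.1298, 0.124]
orientation: [0.208, 0.978, -0.0, -0.001]
wrist_force: [-0.9, 0.0, -0.5]
finger_gap: -0.005
finger_force: 0.0
```

Run:
```python
from h import *
go([.5067,.1295,.106])
c=capture("side");d=capture("scene")
a=np.hstack([cv2.resize(x["color"][v-50:v+50,u-50:u+50],None,fx=4,fy=4,interpolation=cv2.INTER_CUBIC) for x,u,v in((c,319,300),(d,419,270))])
cv2.imwrite("pics/chk.png",cv2.convertScaleAbs(a,alpha=1.6))
```

```text
[0.5088693  0.12981916 0.12396145] tool shift mm [ 1.8 -1.1 18. ] zaxis [-0.003 -0.    -1.   ] 2.2333
```

View pics/chk.png

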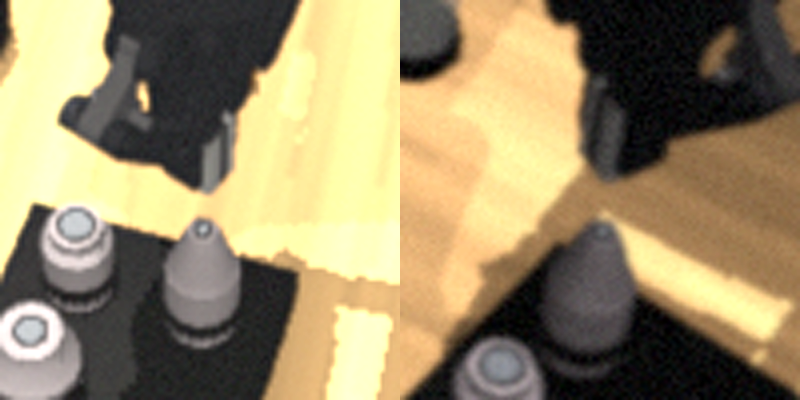

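The fingertips stand straight above the slim oil objective in both views, about 38 mm above its lens. I'll come down the last 18 mm and hold.

Call:
apply_moves(
  moves=[0.002, -0.001, 0, 0, 0, 0, 0, 0, 0.009, 0, 0, 0, 0, 0, 0.009, 0, 0, 0, 0, 0, 0, 0, 0, 0, 0, 0, 0, 0, 0, 0],
)

```text
clock: 2.75
tcp_pos: [0.5069, 0.1292, 0.1063]
orientation: [0.208, 0.978, -0.0, -0.001]
wrist_force: [0.2, -0.6, -0.5]
finger_gap: -0.0
finger_force: 0.0
```

Call:
apply_moves(
  moves=[0, 0, 0, 0, 0, 0, 0, 0, 0, 0, 0, 0, 0, 0, 0, 0, 0, 0, 0, 0, 0, 0, 0, 0, 0, 0, 0, 0, 0, 0],
)

```text
clock: 3.17
tcp_pos: [0.5079, 0.1293, 0.1076]
orientation: [0.208, 0.978, 0.0, 0.0]
wrist_force: [-0.7, 0.5, -0.6]
finger_gap: -0.003
finger_force: 0.0
```

In position. I'll hold for another 2.5 s.

Call:
apply_moves(
  moves=[0, 0, 0, 0, 0, 0, 0, 0, 0, 0, 0, 0, 0, 0, 0, 0, 0, 0, 0, 0, 0, 0, 0, 0, 0, 0, 0, 0, 0, 0],
)

```text
clock: 3.58
tcp_pos: [0.5077, 0.1293, 0.1073]
orientation: [0.208, 0.978, 0.0, 0.0]
wrist_force: [0.4, 0.6, 0.3]
finger_gap: 0.004
finger_force: 0.0
```

Call:
apply_moves(
  moves=[0, 0, 0, 0, 0, 0, 0, 0, 0, 0, 0, 0, 0, 0, 0, 0, 0, 0, 0, 0, 0, 0, 0, 0, 0, 0, 0, 0, 0, 0],
)

```text
clock: 4.0
tcp_pos: [0.5078, 0.1293, 0.1073]
orientation: [0.208, 0.978, -0.0, 0.0]
wrist_force: [-0.6, -0.1, 0.3]
finger_gap: 0.001
finger_force: 0.0
```

Call:
apply_moves(
  moves=[0, 0, 0, 0, 0, 0, 0, 0, 0, 0, 0, 0, 0, 0, 0, 0, 0, 0, 0, 0, 0, 0, 0, 0, 0, 0, 0, 0, 0, 0],
)

```text
clock: 4.42
tcp_pos: [0.5077, 0.1293, 0.1073]
orientation: [0.208, 0.978, 0.0, -0.0]
wrist_force: [-0.3, 0.3, -0.4]
finger_gap: -0.005
finger_force: 0.0
```

Call:
apply_moves(
  moves=[0, 0, 0, 0, 0, 0, 0, 0, 0, 0, 0, 0, 0, 0, 0, 0, 0, 0, 0, 0, 0, 0, 0, 0, 0, 0, 0, 0, 0, 0],
)

```text
clock: 4.83
tcp_pos: [0.5077, 0.1293, 0.1073]
orientation: [0.208, 0.978, 0.0, -0.0]
wrist_force: [0.1, -1.1, 0.6]
finger_gap: 0.001
finger_force: 0.0
```

Call:
apply_moves(
  moves=[0, 0, 0, 0, 0, 0, 0, 0, 0, 0, 0, 0, 0, 0, 0, 0, 0, 0, 0, 0, 0, 0, 0, 0, 0, 0, 0, 0, 0, 0],
)

```text
clock: 5.25
tcp_pos: [0.5078, 0.1293, 0.1073]
orientation: [0.208, 0.978, 0.0, 0.0]
wrist_force: [-0.0, 0.7, -0.1]
finger_gap: 0.003
finger_force: 0.0
```

Call:
apply_moves(
  moves=[0, 0, 0, 0, 0, 0, 0, 0, 0, 0, 0, 0, 0, 0, 0, 0, 0, 0, 0, 0, 0, 0, 0, 0, 0, 0, 0, 0, 0, 0],
)

```text
clock: 5.67
tcp_pos: [0.5077, 0.1293, 0.1073]
orientation: [0.208, 0.978, -0.0, -0.0]
wrist_force: [1.1, -0.7, 0.2]
finger_gap: 0.003
finger_force: 0.0
```

Call:
apply_moves(
  moves=[0, 0, -0.025, 0, 0, 0, 0, 0, -0.025, 0, 0, 0, 0, 0, -0.025, 0, 0, 0, 0, 0, -0.02, 0, 0, 0, 0, 0, 0, 0, 0, 0],
)

```text
clock: 6.08
tcp_pos: [0.5106, 0.1295, 0.2078]
orientation: [0.208, 0.978, 0.001, 0.005]
wrist_force: [0.3, 0.6, 0.4]
finger_gap: -0.007
finger_force: 0.0
```

Run:
```python
from h import *
go([.481,-.148,.2])
```

```text
[0.51063844 0.1294947  0.20782624] tool shift mm [ -85.9 -265.5    7.4] zaxis [ 0.01   0.001 -1.   ] 6.0833
```

Call:
apply_moves(
  moves=[-0.01, -0.03, 0, 0, 0, 0, -0.01, -0.03, 0, 0, 0, 0, -0.01, -0.03, 0, 0, 0, 0, -0.01, -0.03, 0, 0, 0, 0, 0, 0, 0, 0, 0, 0],
)

```text
clock: 6.5
tcp_pos: [0.4946, -0.0006, 0.2013]
orientation: [0.21, 0.978, -0.001, -0.0]
wrist_force: [0.4, 0.6, 0.5]
finger_gap: 0.001
finger_force: 0.0
```

Call:
apply_moves(
  moves=[-0.01, -0.03, 0, 0, 0, 0, -0.01, -0.03, 0, 0, 0, 0, 0, -0.03, 0, 0, 0, 0, 0, 0, 0, 0, 0, 0, 0, 0, 0, 0, 0, 0],
)

```text
clock: 6.92
tcp_pos: [0.4764, -0.0875, 0.2015]
orientation: [0.21, 0.978, 0.0, -0.001]
wrist_force: [-0.2, 0.9, -0.3]
finger_gap: -0.002
finger_force: 0.0
```

Run:
```python
from h import *
import pickle
go([.481,-.148,.15])
c=capture("wrist"); pickle.dump(c,open("w2.pkl","wb")); cv2.imwrite("pics/w2.png",c["color"])
```

```text
[ 0.47637956 -0.08749839  0.20145591] tool shift mm [-29.1 -53.3  51.4] zaxis [-0.001  0.001 -1.   ] 6.9167
```

View pics/w2.png

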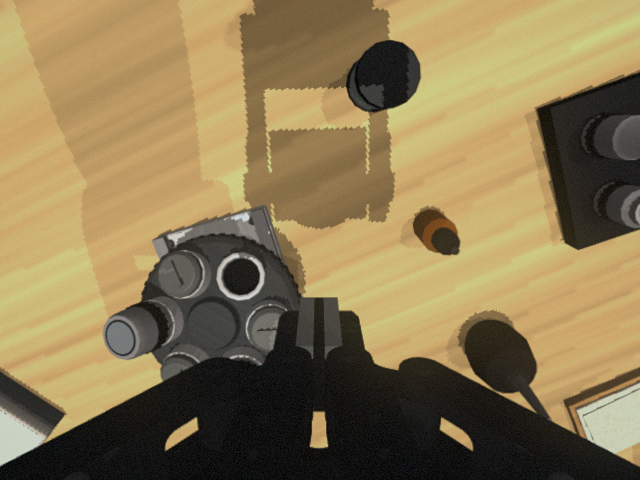

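The open port, a bright ring around a dark hole, is at (241,276) with a capped neighbour on each side.

Run:
```python
from h import *
import pickle
S,D,W=[pickle.load(open(n+".pkl","rb")) for n in("scene","side","w2")]
g=cv2.cvtColor(W["color"],cv2.COLOR_BGR2GRAY)[246:306,211:271]
n,l,st,ce=cv2.connectedComponentsWithStats((g<25).astype(np.uint8));k=l[30,30];print(ce[k]+[211,246],st[k])
u,v=241,276
print(world(W,u,v,.075))
X,e=tri([(S,272.2,188.2),(D,365.5,191.5),(W,u,v)]);print(X,e)
# ring depth
r=[world(W,u+21*np.cos(a),v+21*np.sin(a)) for a in np.linspace(0,6.28,24)];print(np.mean(r,0),np.median(r,0))
go([X[0],X[1],X[2]+.02])
```

```text
[240.56830924 275.19474771] [   0    0   60   60 3389]
[ 0.48351342 -0.14945267  0.075     ]
[ 0.48199165 -0.14806185  0.07495434] [np.float64(0.0006907901715196623), np.float64(0.0013409367177953737), np.float64(0.0019121520554047492)]
[ 0.482471   -0.14731828  0.07962339] [ 0.48322395 -0.14695906  0.07976441]
[ 0.47663385 -0.08668995  0.20156516] tool shift mm [-30.1 -53.9 106.5] zaxis [-0.001  0.001 -1.   ] 6.9667
```

Call:
apply_moves(
  moves=[-0.01, -0.018, 0, 0, 0, 0, -0.01, -0.018, 0, 0, 0, 0, -0.01, -0.018, 0, 0, 0, 0, 0, 0, 0.02, 0, 0, 0, 0, 0, 0, 0, 0, 0],
)

```text
clock: 7.38
tcp_pos: [0.4811, -0.1471, 0.179]
orientation: [0.208, 0.978, 0.001, -0.003]
wrist_force: [-0.1, 0.2, -0.4]
finger_gap: 0.0
finger_force: 0.0
```

Call:
apply_moves(
  moves=[0, 0, 0.015, 0, 0, 0, 0, 0, 0.015, 0, 0, 0, 0, 0, 0.015, 0, 0, 0, 0, 0, 0, 0, 0, 0, 0, 0, 0, 0, 0, 0],
)

```text
clock: 7.8
tcp_pos: [0.4819, -0.1469, 0.1366]
orientation: [0.207, 0.978, 0.001, -0.001]
wrist_force: [0.4, 0.6, -0.3]
finger_gap: -0.001
finger_force: 0.0
```

Run:
```python
from h import *
go([.482,-.148,.097])
c=capture("side");d=capture("scene")
a=np.hstack([cv2.resize(x["color"][v-50:v+50,u-50:u+50],None,fx=4,fy=4,interpolation=cv2.INTER_CUBIC) for x,u,v in((c,365,180),(d,271,175))])
cv2.imwrite("pics/chk2.png",cv2.convertScaleAbs(a,alpha=1.6))
```

```text
[ 0.48190644 -0.14688211  0.136612  ] tool shift mm [-0.6 -1.  39.6] zaxis [-0.002  0.002 -1.   ] 7.8
```

View pics/chk2.png

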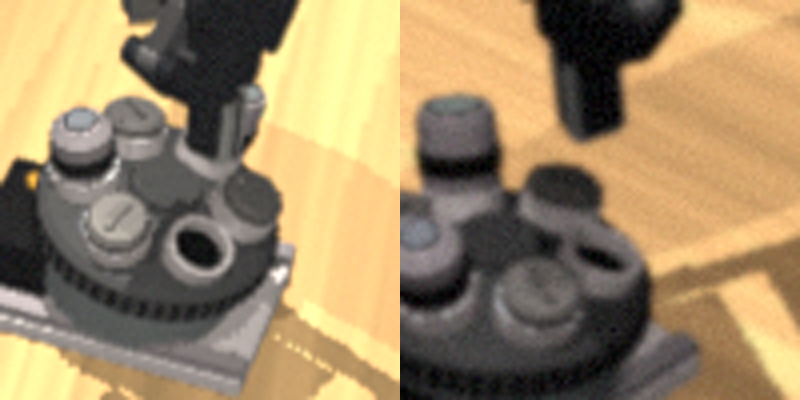

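The fingertips are above the open port in both views, and the capped neighbours are clear. I'll compare the projected TCP with the tip as seen.

Run:
```python
from h import *
import pickle
for n in("scene","side"):
    c=pickle.load(open(n+".pkl","rb"));K=np.array([[c["fx"],0,c["cx"]],[0,c["fy"],c["cy"]],[0,0,1]])
    print(n,cv2.projectPoints(np.array([[.4819,-.1469,.1366],[.482,-.148,.077]]),cv2.Rodrigues(np.array(c["R"]))[0],np.array(c["t"]),K,np.array([c["k1"],0,0,0]))[0].ravel())
```

```text
scene [269.06033213 157.29571434 271.686841   187.32747275]
side [367.61140724 166.3584495  365.23684902 190.09546317]
```

Call:
apply_moves(
  moves=[-0.001, -0.001, 0.01, 0, 0, 0, 0, 0, 0.01, 0, 0, 0, 0, 0, 0, 0, 0, 0, 0, 0, 0, 0, 0, 0, 0, 0, 0, 0, 0, 0],
)

```text
clock: 8.32
tcp_pos: [0.4827, -0.1498, 0.1171]
orientation: [0.208, 0.978, 0.0, -0.0]
wrist_force: [-0.3, 0.5, -0.3]
finger_gap: -0.002
finger_force: 0.0
```

Call:
apply_moves(
  moves=[0.001, 0.001, 0, 0, 0, 0, 0, 0, 0.01, 0, 0, 0, 0, 0, 0.01, 0, 0, 0, 0, 0, 0, 0, 0, 0, 0, 0, 0, 0, 0, 0],
)

```text
clock: 8.73
tcp_pos: [0.4814, -0.148, 0.0959]
orientation: [0.208, 0.978, 0.0, -0.001]
wrist_force: [0.1, 0.2, -0.2]
finger_gap: -0.002
finger_force: 0.0
```

Call:
apply_moves(
  moves=[0, 0, 0, 0, 0, 0, 0, 0, 0, 0, 0, 0, 0, 0, 0, 0, 0, 0, 0, 0, 0, 0, 0, 0, 0, 0, 0, 0, 0, 0],
)

```text
clock: 9.15
tcp_pos: [0.4825, -0.1486, 0.0976]
orientation: [0.208, 0.978, -0.0, 0.0]
wrist_force: [0.6, 0.5, -0.8]
finger_gap: -0.002
finger_force: 0.0
```

Run:
```python
from h import *
go([.482,-.148,.097])
c=capture("side");d=capture("scene")
a=np.hstack([cv2.resize(x["color"][v-50:v+50,u-50:u+50],None,fx=4,fy=4,interpolation=cv2.INTER_CUBIC) for x,u,v in((c,365,180),(d,271,175))])
cv2.imwrite("pics/chk3.png",cv2.convertScaleAbs(a,alpha=1.6))
```

```text
[ 0.4825067  -0.14858546  0.09763723] tool shift mm [0.7 0.3 0.6] zaxis [ 0.001 -0.    -1.   ] 9.15
```

View pics/chk3.png

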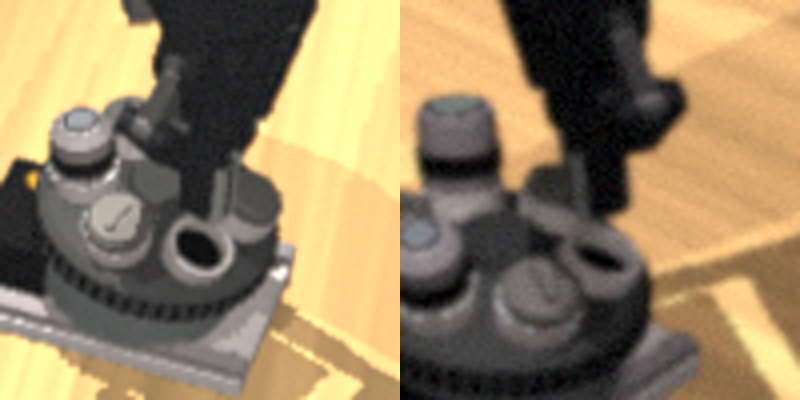

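The fingertips hang about 2 cm above the open port, touching nothing. I'll hold for 2 s, then hand in.

Call:
apply_moves(
  moves=[0, 0, 0, 0, 0, 0, 0, 0, 0, 0, 0, 0, 0, 0, 0, 0, 0, 0, 0, 0, 0, 0, 0, 0, 0, 0, 0, 0, 0, 0],
)

```text
clock: 9.67
tcp_pos: [0.4823, -0.1485, 0.0973]
orientation: [0.208, 0.978, 0.0, -0.0]
wrist_force: [0.5, -0.3, 0.4]
finger_gap: -0.001
finger_force: 0.0
```

Call:
apply_moves(
  moves=[0, 0, 0, 0, 0, 0, 0, 0, 0, 0, 0, 0, 0, 0, 0, 0, 0, 0, 0, 0, 0, 0, 0, 0, 0, 0, 0, 0, 0, 0],
)

```text
clock: 10.08
tcp_pos: [0.4823, -0.1485, 0.0973]
orientation: [0.208, 0.978, -0.0, -0.0]
wrist_force: [0.8, -0.2, -0.2]
finger_gap: -0.009
finger_force: 0.0
```

Call:
apply_moves(
  moves=[0, 0, 0, 0, 0, 0, 0, 0, 0, 0, 0, 0, 0, 0, 0, 0, 0, 0, 0, 0, 0, 0, 0, 0, 0, 0, 0, 0, 0, 0],
)

```text
clock: 10.5
tcp_pos: [0.4823, -0.1485, 0.0973]
orientation: [0.208, 0.978, -0.0, 0.0]
wrist_force: [1.0, 0.3, -1.0]
finger_gap: -0.001
finger_force: 0.0
```

Call:
apply_moves(
  moves=[0, 0, 0, 0, 0, 0, 0, 0, 0, 0, 0, 0, 0, 0, 0, 0, 0, 0, 0, 0, 0, 0, 0, 0, 0, 0, 0, 0, 0, 0],
)

```text
clock: 10.92
tcp_pos: [0.4823, -0.1485, 0.0973]
orientation: [0.208, 0.978, -0.0, -0.0]
wrist_force: [0.4, 0.2, -0.3]
finger_gap: 0.002
finger_force: 0.0
```

Call:
apply_moves(
  moves=[0, 0, 0, 0, 0, 0, 0, 0, 0, 0, 0, 0, 0, 0, 0, 0, 0, 0, 0, 0, 0, 0, 0, 0, 0, 0, 0, 0, 0, 0],
)

```text
clock: 11.33
tcp_pos: [0.4823, -0.1485, 0.0973]
orientation: [0.208, 0.978, 0.0, -0.0]
wrist_force: [-0.2, -0.4, -0.1]
finger_gap: -0.0
finger_force: 0.0
```

```bash
python3 -c "
from h import *
go([.482,-.148,.097]); print(sign_off())"
```

```text
[ 0.48231313 -0.14849112  0.09731273] tool shift mm [0.5 0.3 0.3] zaxis [-0.  0. -1.] 11.3333
the job is handed in; nothing more can be done
None
```

I pointed at the oil objective from about 2 cm above its lens for nearly 3 s, then at the open port from about 2 cm, and handed in at 11.3 s while still pointing at it, with no contact force measured.

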